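# Probe the joint of a filter cell, then hold its cam lever at full lift

## Robot

A 7-joint arm with a two-finger parallel gripper is mounted at the origin on the work surface. World frame = base frame: x ahead of the robot, y to its left, z up, the work surface at z = 0. Lengths are in m, angles in degrees, forces in N, time in s.
With the tool pointing down it reaches from about 0.35 to 0.775 m from the base axis. Payload 3.1 kg.
Tool frame: the origin (TCP) lies on the centre line of the jaws, within the pads' length; the fingertips stand 17 mm ahead of it and the grasp point (between the pads) lies 2 mm behind it (robot.tip_reach is the distance from the TCP to the fingertips, in m); z points along the fingers, y is the line along which they close (so a half turn about z gives the same grasp; the last joint's range is limited). The gripper opens to 85 mm and grips with 20 to 120 N. Pads are 22 mm wide; open, the fingers measure 114 mm over their backs; the gripper's body (76 mm by 85 mm) begins 54 mm behind the grasp point. The pads swing forward as they close: fully open they stand 13 mm farther back than shut.
Start: joints at [-73.952, 17.813, 0.802, 86.603, -0.252, 75.585, -1.558], TCP at [0.174, 0.522, 0.22] pointing down, gripper open.
Joint ranges: [-154.91, 154.91], [-16.99, 109.72], [-72.82, 74.43], [7.12, 147.25], [-82.49, 262.49], [11.32, 116.49], [-174.64, 174.64]. Speed limits (degrees/s): [159.86, 159.86, 180, 180, 180, 180, 180].

## Interface

Orientations are given as [roll, pitch, yaw] about the fixed x, y, z axes, in that order (R = Rz(yaw) Ry(pitch) Rx(roll)).
In Python, from station import robot, fingers, vision, workorder, recognise gives the robot as it stands. Calls block until the motion is done:
- robot.move_to(position, orientation): joint-space move of the TCP to a pose.
- robot.line_to(position, orientation=None, velocity=0.15, f_stop=None): straight line of the TCP; orientation=None keeps the orientation; velocity is the mean speed in m/s. With f_stop (N) it stops when the force on the tool has changed by that much, and returns True; else False.
- robot.move_j(angles): joint-space move.
- fingers.gripper_to(opening, force=None): opening from 0.0 (shut) to 1.0 (fully open); force is the grip in N (None keeps the last); returns when the fingers have stopped.
- robot.pause(seconds).
- robot.inverse_kinematics(position, orientation): joint angles nearest the present ones, or None.
- vision.grab_frame(name): name is "side" or "top"; returns the picture (480x640x3 uint8, red, green, blue); there is no depth.
- vision.calibration(name): a dict with "mtx" (3x3 intrinsics, pixels), "extrinsics" (4x4, takes a point from world to camera coordinates). Camera axes: x right, y up, looking along -z (the intrinsics and any distortion apply to the point x, -y, -z); pixel columns grow to the right and rows downward; lengths in m; the calibration is good to about 2 mm. A picture is of the moment at which its call begins. calibration takes no time and is no camera call.
A pose or a line that the arm cannot do raises robot.PlanningError and nothing moves.
- workorder.close_job(): hands the job in; it is judged then, once.
Trained networks look in the newest picture that a camera, given by its name, has taken for a name from the list of things; names that differ only in an ending like _2 or _b are one class to them, and where a whole thing is asked for, a point or a joint stands for the part that bears it (a point fixed in the world has none). Each returns a list of dicts, best first, with "p" (0 to 1); they miss things now and then, are a little off and sometimes report something else, mostly with a low value. They report only what shows in the picture. A call takes as long as a camera call. They do not tell look-alikes from the thing itself.
- recognise(label, camera): "rect" ([centre column, centre row, width, height] in pixels, round what is visible of it).
Readings, each from a call of its own:
- robot.current_time_s(): time.
- robot.current_joint_positions(): joint angles.
- robot.current_dq(): joint speeds.
- robot.current_joint_torque(): joint torques, N m.
- robot.current_tool_pos(): TCP position.
- robot.current_eef_rot(): TCP orientation.
- robot.current_contact_force(): force on the tool from outside, world axes, zero at the start.
- robot.current_torque(): the same for the moment, N m.
- robot.current_finger_gap(): opening from 0.0 (shut) to 1.0 (fully open).
- robot.current_gripper_force(): force on a finger pad.
Only numpy, scipy, OpenCV 4.12 (cv2) and the standard library are available. Lean on these libraries where they do the work, as an engineer would, in place of code of your own. Each camera call takes 0.05 s, during which the arm holds its last target. There are 200 camera calls.

## Task

Take the steel probe from its stand and draw its tip slowly, at about 2 cm per second, along the floor of the dark joint channel in the white filter cell, from the end by the cam lever to the other end, to check that it is clear; then stand the probe back in its stand and let go of it. Then take the cam lever by its grey handle, swing it up and over to the point where it lifts the cell highest (lever straight up, not past it), and finish there still holding the handle, because a spring throws the lever back if it is let go. Leave the bottle, beaker and vial tray where they are.

Things in the scene. Friction and masses are not known exactly. Their poses are not given: they have to be found in the camera images.
- press: The clamp fixture, fixed to the bench: aluminium base 190 x 140 x 12 mm with two side walls at its x ends whose lips (top 78.5 mm above the bench) overhang the lifting stage. Between them a steel flange carries the white filter cell, 98 x 98 mm. Origin: centre of the base's underside, on the bench. Its x axis points roughly away from the robot, its y axis to the side where the cam lever is; its position and yaw vary.
- seam_start (a point): The first end of the path: a point on the floor of the joint channel, on its centre line, 38 mm from the cell's middle on the lever side (+y of the press). The channel is a straight dark groove across the middle of the white cell's top along the press's y axis, 12 mm wide, 88 mm long (44 mm either way from the middle), 5 mm deep, closed at both ends; the cell's top is 5 mm above this point. It rises and sinks with the cell.
- seam_mid (a point): The middle of the joint channel, on its floor. x across the channel, y along it towards the lever, z up.
- seam_end (a point): The last point of the path: on the channel's floor, 38 mm from the middle on the side away from the lever.
- probe: The probe: a straight round steel rod 150 mm long, 55 to 90 g, 14 mm in diameter from 24 to 144 mm above the tip, tapering below that to a flat tip 6 mm in diameter. Origin at the tip's centre, z along the rod to its blunt upper end. It starts upright in its stand with the tip at the bottom of the hole, so that its upper 100 mm stands clear.
- probe_grip (a point): A point on the probe's axis 100 mm above its tip (50 mm above the stand's top when parked), the place to grip it.
- probe_tip (a point): The centre of the probe's flat tip, 100 mm below probe_grip.
- stand_hole0 (a point): The centre of the mouth of the stand's hole. The stand is a plain grey block 70 x 70 x 55 mm fixed to the bench, to the right of the press seen from the robot; the hole is 19 mm in diameter with a 4 mm chamfer at the mouth and is 50 mm deep, so a parked probe's tip is 50 mm below this point.
- lever_pivot (a point): A point on the cam lever's axle, which lies level along the press's y axis: 36 mm above the bench, 84 mm from the press's middle towards +y, in the plane of the lever arm.
- lever_grip (a point): The centre of the lever's handle: a pale grey round bar 18 mm in diameter and 68 mm long, parallel to the axle, 95 mm from it, standing out sideways from the arm (this point is 46 mm farther along +y than lever_pivot). The handle turns freely on its own pin. The bench below it is clear. It swings from the robot's side, upwards and over.
- lever_handle: The grey handle itself, origin at its centre (the same point as lever_grip); it spins freely about its length (y).
- cam_lever (a joint): Angle of the cam lever, rad: 0 when the arm lies level and points along the press's -x (towards the robot), 1.571 straight up, which is the highest lift; it can go on to 2.3, where the lift falls again. Friction holds it where it starts (0.1 to 0.45), but a return spring grows with the angle: near the top it takes about 6 to 7 N at the handle to raise it, and let go there it falls back to below 1 rad.
- lift_stage (a joint): Lift of the cell, m: 0.012 x sin(cam_lever); 0.012 at the highest point, where its flange meets the lips.
- reagent_bottle: Bystander: amber bottle with black cap, 68 mm in diameter, 150 mm tall, loose. Origin under its centre.
- beaker: Bystander: glass beaker, 66 mm in diameter, 75 mm tall, loose. Origin under its centre.
- vial_tray: Bystander: blue tray 70 x 160 x 30 mm with capped vials up to 52 mm high, loose. Origin under its centre.
Mind the look-alikes: they are no part of the job. Leave any pink look-alike of the part that bears stand_hole0 alone.

How it is judged:
By the outcome, as a careful person would: the job done as asked, in the order asked, and still so for the second after the job is handed in, while the arm keeps its last pose, push and grip.
It also fails if it takes over 72 s, if anything falls off the work surface, if the arm or the gripper's body presses on something with over 40 N, if the wrist force passes 120 N, or if a joint passes its speed limit or range.

## Working session

There is one attempt and no reset: what is moved stays moved. The work goes in short steps, each a Python script; the robot and the scene stay as the last script left them, time stands still between calls to the robot, and variables do not carry over. Pictures are saved under pics/ and viewed, at most 10 in all, crops included, and the job is handed in when it is done.

```bash
ls; mkdir -p pics
python3 - <<'E'
from station import robot, fingers, vision, recognise
import cv2
for n in ("side","top"):
    im=vision.grab_frame(n); cv2.imwrite(f"pics/{n}0.png",im[:,:,::-1])
    c=vision.calibration(n); print(n,c)
    for l in ("probe","stand_hole0","lever_handle","press","seam_mid"):
        print(l,[(d["rect"],round(d["p"],2)) for d in recognise(l,n)])
print(robot.current_time_s())
E
```

```text
pics
side {'mtx': array([[503.07740479,   0.        , 313.66733203],
       [  0.        , 503.07740479, 238.36397062],
       [  0.        ,   0.        ,   1.        ]]), 'extrinsics': array([[ 0.98702045, -0.16049414, -0.0056802 , -0.60374318],
       [ 0.09816963,  0.57498471,  0.81225323, -0.07568982],
       [-0.12709585, -0.80226817,  0.58327732, -1.03668891],
       [ 0.        ,  0.        ,  0.        ,  1.        ]])}
probe [([268.5, 328.1, 11.6, 55.1], 0.71)]
stand_hole0 [([353.5, 374.1, 46.8, 57.3], 0.93), ([271.4, 359.4, 50.7, 55.0], 0.91), ([301.9, 307.5, 41.9, 52.2], 0.66), ([199.1, 418.8, 70.5, 68.4], 0.61), ([193.2, 343.6, 55.9, 59.1], 0.58), ([300.4, 226.4, 72.9, 37.1], 0.39)]
lever_handle [([267.8, 328.9, 11.1, 52.1], 0.66), ([263.9, 191.8, 8.9, 11.5], 0.5)]
press [([299.9, 227.4, 95.5, 86.4], 0.56), ([269.7, 327.9, 9.4, 51.6], 0.38)]
seam_mid [([299.1, 224.6, 72.0, 34.5], 0.72)]
top {'mtx': array([[438.02174436,   0.        , 315.77053001],
       [  0.        , 438.02174436, 236.91525364],
       [  0.        ,   0.        ,   1.        ]]), 'extrinsics': array([[ 0.02130554, -0.99959155,  0.01904758, -0.12070272],
       [ 0.98638669,  0.0241237 ,  0.16266327, -0.57640628],
       [-0.16305633,  0.01532265,  0.98649777, -1.04030275],
       [ 0.        ,  0.        ,  0.        ,  1.        ]])}
probe [([273.5, 156.4, 60.2, 28.8], 0.42)]
stand_hole0 [([440.8, 322.2, 37.7, 39.9], 0.9), ([405.3, 274.6, 35.0, 39.8], 0.71), ([383.7, 326.4, 39.8, 35.4], 0.7), ([357.4, 252.0, 32.7, 28.0], 0.66), ([422.9, 230.6, 34.6, 37.3], 0.64), ([276.6, 235.2, 56.2, 54.3], 0.64)]
lever_handle [([217.1, 260.0, 30.5, 8.8], 0.61)]
press [([256.8, 235.9, 110.8, 91.0], 0.78)]
seam_mid [([277.4, 235.6, 53.9, 53.1], 0.85)]
0.6
```

Run:
```python
import cv2
a=cv2.imread("pics/side0.png")[150:460,140:480]; b=cv2.imread("pics/top0.png")[140:370,180:480]
cv2.imwrite("pics/s1.png",cv2.resize(a[:,:290],(725,int(310*2.5)))[:600*1] if 0 else cv2.resize(a,None,fx=1.9,fy=1.9,interpolation=cv2.INTER_CUBIC))
cv2.imwrite("pics/t1.png",cv2.resize(b,None,fx=2.6,fy=2.6,interpolation=cv2.INTER_CUBIC))
```

```text
(no output)
```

View pics/s1.png

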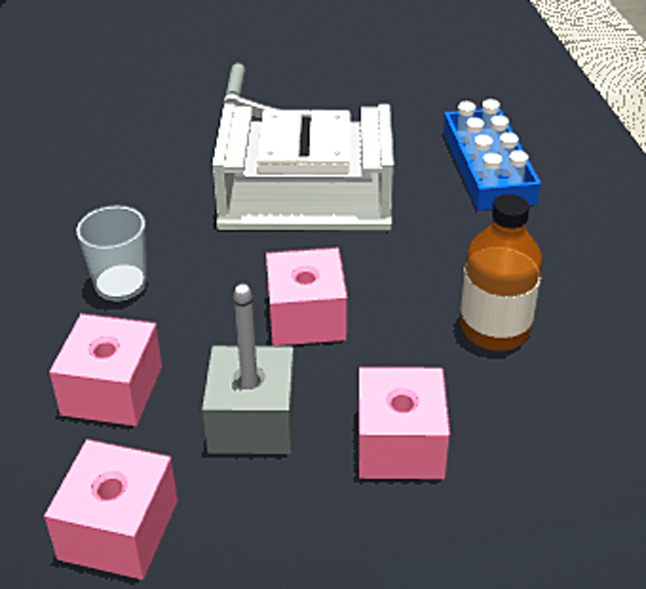

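View pics/t1.png

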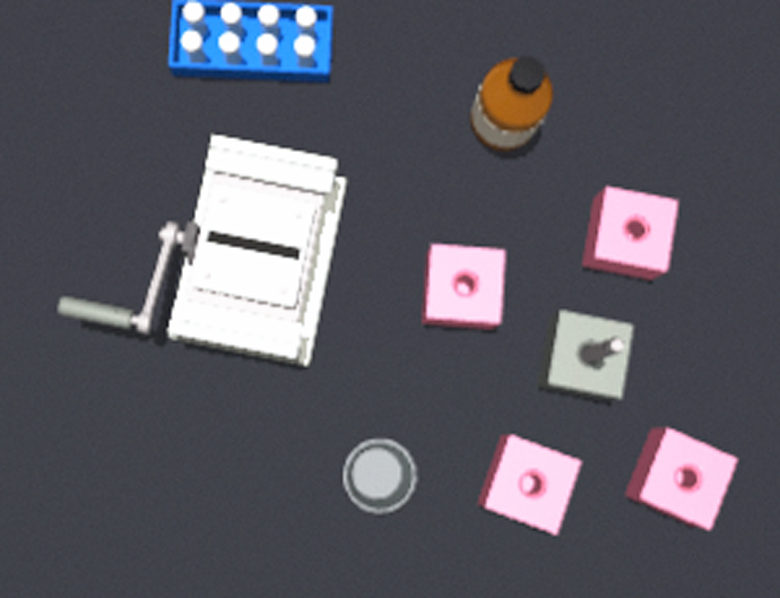

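The top view shows the grey stand at about px (407,276), with the probe top at (418,272). The channel runs from (260,231) to (295,238) and the lever handle from (204,257) to (230,263). The side view shows the probe top at (268,303) and the handle at about (263,193). I'll segment these features precisely and triangulate them.

```bash
cat > h.py <<'E'
import numpy as np, cv2
from station import vision
def P(n):
    c=vision.calibration(n); return c["mtx"]@np.diag([1,-1,-1])@c["extrinsics"][:3]
def tri(ps,pt):
    X=cv2.triangulatePoints(P("side"),P("top"),np.float64(ps).reshape(2,1),np.float64(pt).reshape(2,1)); return (X[:3]/X[3]).ravel()
def proj(n,X):
    q=P(n)@np.append(X,1); return q[:2]/q[2]
def onz(n,p,z):  # pixel -> world point at height z
    M=P(n); A=np.c_[M[:,0],M[:,1],M[:,2]*z+M[:,3]]; q=np.linalg.solve(A,[*p,1]); return np.array([q[0]/q[2],q[1]/q[2],z])
E
python3 - <<'E'
import cv2,numpy as np
from h import *
I={n:cv2.imread(f"pics/{n}0.png").astype(int) for n in("side","top")}
def blob(n,roi,f):
    x0,y0,x1,y1=roi; a=I[n][y0:y1,x0:x1]; m=f(a).astype(np.uint8)
    k,l,s,c=cv2.connectedComponentsWithStats(m); j=1+np.argmax(s[1:,4])
    pts=np.argwhere(l==j)[:,::-1]+[x0,y0]
    mu=pts.mean(0); u=np.linalg.svd(pts-mu,full_matrices=False)[2][0]; t=(pts-mu)@u
    return s[j,4],mu,mu+u*(t.min()-.5),mu+u*(t.max()+.5)
sm=lambda a:a.sum(2)
dark=lambda a:sm(a)<330
for n,roi in(("top",(258,226,298,244)),("side",(292,205,308,236))): print("chan",n,blob(n,roi,dark))
hand=lambda a:(sm(a)>230)
for n,roi in(("top",(198,248,231,272)),("side",(256,178,272,201))): print("hand",n,blob(n,roi,hand))
br=lambda a:sm(a)>560
print("ptop", blob("top",(405,262,428,285),br), blob("side",(260,295,276,315),br))
for r in (186,190,194,198,202): print(r,I["side"][r,256:276].tolist()) if r in(190,202) else 0
g=lambda a:(sm(a)>300)&(a[...,1]>=a[...,2])
# stand top-face outlines
for n,roi in(("top",(385,252,428,300)),("side",(240,325,300,395))):
    x0,y0,x1,y1=roi; a=I[n][y0:y1,x0:x1]; print(n); print("\n".join("".join("%4d"%v for v in r) for r in sm(a)[::4,::2]))
E
```

```text
chan top (np.int32(130), array([277.07692308, 233.81538462]), array([259.61965987, 230.34832133]), array([294.64779237, 237.3050104 ]))
chan side (np.int32(99), array([300.22222222, 221.35353535]), array([300.74179499, 210.43953553]), array([299.73522922, 231.58317373]))
hand top (np.int32(227), array([215.96475771, 259.51101322]), array([201.17601262, 256.5933303 ]), array([230.81716385, 262.44125587]))
hand side (np.int32(135), array([263.54074074, 191.74074074]), array([265.85079759, 182.2070737 ]), array([261.22544917, 201.29601163]))
ptop (np.int32(223), array([413.85201794, 272.65022422]), array([411.37500262, 260.21981839]), array([416.32164397, 285.04354837])) (np.int32(26), array([266.88461538, 301.65384615]), array([263.41371739, 301.9282151 ]), array([270.53046359, 301.36564768]))
190 [[72, 63, 59], [72, 63, 59], [70, 62, 57], [67, 58, 53], [61, 55, 51], [166, 176, 163], [191, 199, 186], [196, 207, 195], [194, 204, 193], [186, 197, 184], [166, 177, 165], [127, 136, 127], [72, 67, 62], [67, 58, 54], [71, 62, 57], [72, 63, 59], [71, 63, 58], [71, 63, 58], [72, 64, 59], [72, 
[... 2877 characters left out ...]
253 253 250 250 253 251 252 250 251 250 252 251 250 250 254 256 252 253 254 253 201 189 190 193
 189 189 191 187 253 253 250 252 248 252 254 250 252 248 254 251 252 250 250 247 248 256 253 251 253 252 220 188 190 192
 189 186 193 193 159 253 251 253 250 250 249 252 248 251 250 252 251 251 252 251 247 252 250 253 249 253 221 187 188 194
 191 189 185 205 109 259 251 250 251 249 253 252 250 248 247 250 252 250 252 251 247 251 253 252 255 249 244 187 190 193
 192 191 192 105  91  81  79  79  79  75  78  82  81  80  76  81  80  71  71  76  73  75  73  78  72  64 187 186 191 192
 187 189 190 192 189 187 189 192 185 190 191 191 190 192 189 191 189 191 192 187 190 188 189 189 191 187 189 193 186 188
```

Run:
```python
import cv2,numpy as np
from h import *
from scipy.optimize import least_squares
I={n:cv2.imread(f"pics/{n}0.png").astype(int) for n in("side","top")}
def quad(n,roi,th=450):
    x0,y0,x1,y1=roi; m=(I[n][y0:y1,x0:x1].sum(2)>th)
    if n=="side": m[:8,24:38]=False   # probe shaft above the face
    k,l,s,c=cv2.connectedComponentsWithStats(m.astype(np.uint8)); m=l==1+np.argmax(s[1:,4])
    h=cv2.convexHull(np.argwhere(m)[:,::-1].astype(np.float32))
    q=cv2.approxPolyN(h,4,None,-1,True) if hasattr(cv2,"approxPolyN") else cv2.boxPoints(cv2.minAreaRect(h))
    return q.reshape(4,2)+[x0,y0]
# stand: fit x,y,z,yaw of 70mm square to both quads
Q={"top":quad("top",(385,252,428,300)),"side":quad("side",(240,325,300,395))}
print(Q)
def sq(v):
    c,s=np.cos(v[3]),np.sin(v[3]); return [np.array([v[0]+c*a-s*b,v[1]+s*a+c*b,v[2]]) for a,b in((.035,.035),(-.035,.035),(-.035,-.035),(.035,-.035))]
def res(v):
    r=[]
    for n in Q:
        for p in sq(v):
            q=proj(n,p); d=Q[n]-q; r+=list(d[np.argmin((d**2).sum(1))])
    return r
c0=tri(Q["side"].mean(0),Q["top"].mean(0)); 
f=min((least_squares(res,[*c0,y],loss="soft_l1") for y in np.radians([0,22,45,67,-20])),key=lambda f:f.cost)
print("stand",f.x,np.degrees(f.x[3]),f.cost,np.round(f.fun,1))
S=f.x[:3]; print("proj mouth",proj("top",S),proj("side",S), "expected probe top", proj("top",S+[0,0,.1]),proj("side",S+[0,0,.1]))
print("probe top tri",tri((267.8,302.5),(417.4,272.4)))
# channel
ch={"top":[(259.6,230.35),(294.65,237.3)],"side":[(300.74,210.44),(299.74,231.58)]}
A=tri(ch["side"][0],ch["top"][0]);B=tri(ch["side"][1],ch["top"][1]); print("chan",A,B,np.linalg.norm(A-B),"yaw+y",np.degrees(np.arctan2(*(A-B)[1::-1])))
hd={"top":[(201.2,256.6),(230.8,262.4)],"side":[(265.85,182.2),(261.2,201.3)]}
C=tri(hd["side"][0],hd["top"][0]);D=tri(hd["side"][1],hd["top"][1]); print("handle",C,D,(C+D)/2,np.linalg.norm(C-D),np.degrees(np.arctan2(*(C-D)[1::-1])))
```

```text
{'top': array([[418.25806427, 292.45161438],
       [390.26136351, 286.85227203],
       [395.17045498, 259.034091  ],
       [422.90322495, 264.58064461]]), 'side': array([[291.375     , 365.        ],
       [245.83333349, 365.        ],
       [251.33333302, 332.        ],
       [293.4375    , 332.        ]])}
stand [ 0.48820243 -0.33166739  0.05413717 -0.17521251] -10.038937287066245 0.489178901895976 [ 0.2  0.4  0.1  0.2 -0.2  0.1 -0.   0.4  0.1  0.1  0.4  0.3  0.1 -0.1
  0.2 -0.4]
proj mouth [406.62256204 275.35713858] [270.36383254 347.94665351] expected probe top [416.69196584 271.93170172] [266.57848617 301.53658625]
probe top tri [ 0.48872573 -0.33340395  0.15344439]
chan [0.58797179 0.0293099  0.07576382] [ 0.57323746 -0.05614574  0.08020319] 0.08683015092616318 yaw+y 80.21720336599661
handle [0.52250217 0.16607175 0.07586596] [0.50790587 0.09615898 0.06720054] [0.51520402 0.13111536 0.07153325] 0.07194399213887193 78.20725528457893
```

Run:
```python
from station import robot, fingers, vision
import cv2, numpy as np
print(robot.current_eef_rot(),robot.current_finger_gap())
for w in (-10,170):
    for p in ((.4884,-.3325,.2),(.587,.024,.18),(.515,.131,.08),(.6,.11,.14)): print(w,robot.inverse_kinematics(p,[180,0,w]))
O=[180,0,-10]
robot.move_to([.4884,-.3325,.24],O)
print(robot.current_time_s())
robot.line_to([.4884,-.3325,.103],O,velocity=.1,f_stop=6) and print("contact")
print(robot.current_tool_pos(),robot.current_contact_force())
fingers.gripper_to(0.0,60)
robot.pause(.2)
print(robot.current_finger_gap(),robot.current_gripper_force(),robot.current_contact_force(),robot.current_time_s())
for n in("side","top"): cv2.imwrite(f"pics/{n}2.png",vision.grab_frame(n)[:,:,::-1])
a=cv2.imread("pics/side2.png")[250:400,190:350]; cv2.imwrite("pics/s2.png",cv2.resize(a,None,fx=3,fy=3))
```

```text
[1.79994874e+02 1.39687925e-03 1.61568762e+02] 1.0040681107538958
-10 [ -1.11437417  29.81658912  51.71679907  83.15345237 -23.48769786
  78.32097097 -48.38001438]
-10 [-34.854714    28.57672319  45.94287343  85.45992607 -20.86720945
  74.80734895 -86.92388667]
-10 [-45.98372707  26.54570635  39.99656486 101.91811957 -19.64720048
  58.68561106 -98.58194695]
-10 [-38.47799279  32.01627072  40.57631439  84.75454939 -21.37322186
  71.12681387 -95.27860856]
170 [ -8.007305    35.97964371  66.78683073  83.38845389 -33.02910613
  82.13427339 139.15435612]
170 [-27.1752365   25.85157813  33.53635665  85.16417105 -14.56169831
  73.36357869  87.89286135]
170 [-34.65325372  23.76612034  24.25574441 101.50674749 -11.36722923
  57.13855964  73.98244221]
170 [-29.63833874  29.2609613   26.30243837  84.38533232 -13.37231623
  69.46823249  78.4541203 ]
3.7833
[ 0.48890849 -0.33293133  0.10380073] [0.89409776 0.02001464 0.3495614 ]
0.14374574953550287 58.362872377038 [-0.53852144 -0.09413928  1.26345826] 6.1583
```

View pics/s2.png

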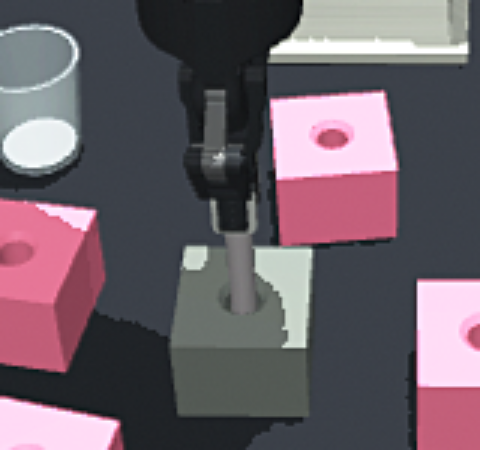

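Run:
```python
from station import robot, fingers, vision
import cv2, numpy as np
from h import *
A=onz("top",(259.6,230.35),.078);B=onz("top",(294.65,237.3),.078)
M=(A+B)/2; u=(A-B)/np.linalg.norm(A-B); print("M",M,"len",np.linalg.norm(A-B),"yaw y",np.degrees(np.arctan2(u[1],u[0])))
C=onz("top",(201.2,256.6),.0715);D=onz("top",(230.8,262.4),.0715); print("hand",C,D,np.degrees(np.arctan2(*(C-D)[1::-1])))
O=[180,0,-10]
robot.line_to([.4889,-.3329,.235],velocity=.12)
S=M+.038*u
robot.move_to([S[0],S[1],.235],O)
robot.line_to([S[0],S[1],.098+.073+.02],velocity=.1,f_stop=5)
print(robot.current_tool_pos(),robot.current_finger_gap(),robot.current_contact_force(),robot.current_time_s())
for n in("side","top"): cv2.imwrite(f"pics/{n}3.png",vision.grab_frame(n)[:,:,::-1])
a=cv2.imread("pics/side3.png")[150:270,220:380]; b=cv2.imread("pics/top3.png")[190:310,190:350]
cv2.imwrite("pics/s3.png",np.vstack([cv2.resize(x,None,fx=2.5*1,fy=2.5) for x in(a,b)]))
```

```text
M [ 0.57940093 -0.01350746  0.078     ] len 0.08641835076868534 yaw y 80.04078436972438
hand [0.52055251 0.16700608 0.0715    ] [0.50823322 0.09544091 0.0715    ] 80.2327774261948
[0.58621277 0.02327941 0.1912461 ] 0.1439186713943014 [ 0.58199847 -0.28856265 -1.17864615] 9.4833
```

View pics/s3.png

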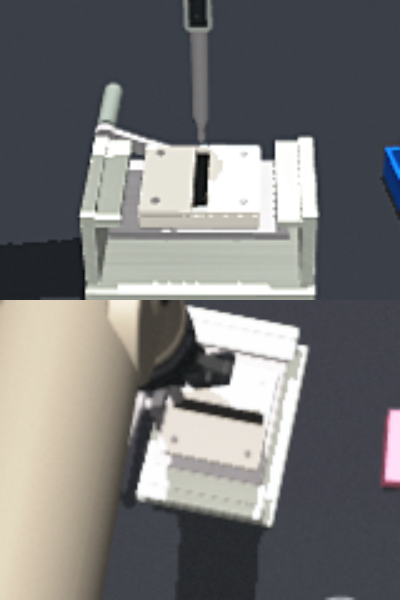

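The side view shows the tip at about (300,205), just above the lever end of the channel. In the top view the arm hides it. I'll check the sideways offset numerically in the side view.

Run:
```python
import cv2,numpy as np
from h import *
a=cv2.imread("pics/side3.png").astype(int).sum(2)
for r in list(range(196,214,2))+[218,224,230]: print(r,a[r,290:312].tolist())
M=np.array([.5794,-.0135,.078]);u=np.array([np.cos(np.radians(80.05)),np.sin(np.radians(80.05)),0])
S=np.array([.58621,.02328,0])
for z in(.093,.098,.103): print(z,proj("side",S+[0,0,z]))
for k in(.038,0,-.038): print(k,proj("side",M+k*u),proj("side",M+k*u-[0,0,.005]))
```

```text
196 [194, 195, 193, 197, 195, 192, 178, 302, 350, 358, 368, 354, 324, 224, 187, 193, 191, 194, 194, 190, 195, 194]
198 [194, 194, 194, 193, 194, 195, 190, 120, 314, 367, 368, 353, 282, 195, 188, 192, 195, 197, 194, 196, 195, 192]
200 [192, 192, 192, 199, 195, 197, 193, 187, 213, 339, 353, 337, 187, 184, 194, 195, 197, 198, 193, 197, 195, 193]
202 [195, 197, 194, 195, 197, 195, 193, 191, 175, 319, 356, 282, 191, 189, 194, 195, 196, 195, 192, 195, 196, 193]
204 [195, 194, 197, 192, 194, 196, 196, 190, 173, 329, 360, 334, 206, 187, 193, 196, 192, 196, 193, 195, 195, 192]
206 [175, 173, 178, 179, 177, 178, 175, 175, 164, 221, 329, 239, 165, 159, 162, 162, 161, 160, 156, 161, 162, 166]
208 [505, 505, 506, 507, 505, 504, 509, 520, 493, 489, 737, 757, 757, 575, 765, 765, 765, 765, 765, 765, 751, 739]
210 [683, 683, 684, 686, 683, 683, 688, 738, 445, 546, 582, 576, 564, 538, 669, 765, 765, 765, 765, 765, 765, 765]
212 [678, 677, 677, 676, 678, 677, 685, 759, 282, 9, 28, 26, 2, 80, 696, 689, 656, 765, 765, 765, 765, 765]
218 [677, 676, 677, 676, 677, 683, 718, 549, 156, 59, 82, 75, 8, 525, 702, 686, 675, 665, 710, 765, 765, 765]
224 [677, 677, 678, 677, 677, 689, 759, 270, 26, 75, 87, 62, 0, 765, 765, 765, 765, 765, 765, 765, 765, 765]
230 [675, 677, 678, 677, 680, 702, 721, 239, 38, 67, 67, 36, 103, 688, 765, 765, 765, 765, 765, 765, 765, 765]
0.093 [299.91372374 205.25810187]
0.098 [299.86301221 203.26345098]
0.103 [299.81202419 201.25792477]
0.038 [299.91040244 211.02815256] [299.96042027 212.97969791]
0 [299.28148762 220.80730768] [299.33470136 222.78885449]
-0.038 [298.61463142 231.17642278] [298.67134117 233.18809899]
```

Run:
```python
from station import robot
import numpy as np
ux=np.array([.985,-.173]); S=np.array([.5860,.0239])+.0006*ux
robot.line_to([*S,.191],velocity=.03)
f0=robot.current_contact_force(); print(robot.current_tool_pos(),f0)
print(robot.line_to([*S,.160],velocity=.025,f_stop=4)); print(robot.current_tool_pos(),robot.current_contact_force()-f0)
robot.pause(.1); print(robot.current_tool_pos(),robot.current_contact_force()-f0,robot.current_finger_gap(),robot.current_time_s())
```

```text
[0.58693774 0.0237792  0.19151066] [-1.60738412 -0.52209805 -0.07373551]
True
[0.58639735 0.02384706 0.17226269] [1.93895746 1.72110382 2.12141165]
[0.58633246 0.02383954 0.17222873] [2.16068272 0.23891288 2.68650384] 0.14810021838487028 10.7083
```

Run:
```python
from station import robot, vision
import numpy as np, cv2
u=np.array([np.cos(np.radians(80.1)),np.sin(np.radians(80.1))])
p=np.array(robot.current_tool_pos()); S=np.array([.5866,.0238])
E=S-.077*u
t=robot.current_time_s()
print(robot.line_to([*E,p[2]-.0006],velocity=.02,f_stop=25))
print(robot.current_time_s()-t,robot.current_tool_pos(),robot.current_contact_force(),robot.current_finger_gap())
for n in("side","top"): cv2.imwrite(f"pics/{n}4.png",vision.grab_frame(n)[:,:,::-1])
a=cv2.imread("pics/side4.png")[150:270,220:380]; b=cv2.imread("pics/top4.png")[190:310,190:350]
cv2.imwrite("pics/s4.png",np.hstack([cv2.resize(x,None,fx=2.5*1,fy=2.5) for x in(a,b)]))
```

```text
False
4.0 [ 0.57336014 -0.05202393  0.17161605] [0.14924922 3.21999539 4.54743603] 0.1440860940946954
```

View pics/s4.png

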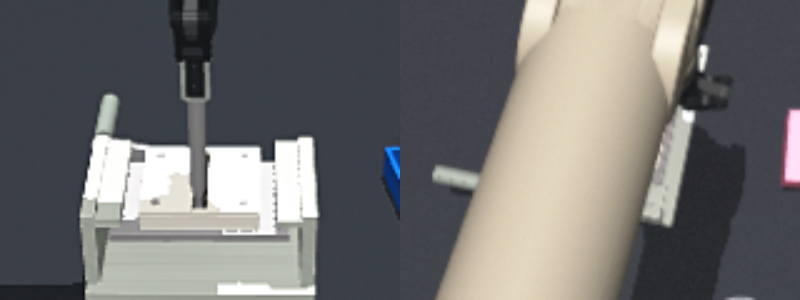

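Run:
```python
from station import robot, vision
import numpy as np, cv2
O=[180,0,-10]
p=np.array(robot.current_tool_pos())
robot.line_to([p[0],p[1],.235],velocity=.12)
robot.move_to([.4885,-.3325,.215],O)
print(robot.line_to([.4885,-.3325,.145],velocity=.08,f_stop=8))
print(robot.current_tool_pos(),robot.current_contact_force())
print(robot.line_to([.4885,-.3325,.1025],velocity=.05,f_stop=8))
print(robot.current_tool_pos(),robot.current_contact_force(),robot.current_finger_gap(),robot.current_time_s())
```

```text
False
[ 0.48889605 -0.33294434  0.1456599 ] [-0.45958211 -0.31079482 -1.2225847 ]
True
[ 0.48805876 -0.33212293  0.1030706 ] [-0.67239997  0.67507521  3.83394629] 0.1467045528569795 18.45
```

Run:
```python
from station import robot, fingers, vision
import numpy as np, cv2
fingers.gripper_to(0.7,60)
p=np.array(robot.current_tool_pos())
robot.line_to([p[0],p[1],.26],velocity=.2)
for w in(80,-100): print(w,robot.inverse_kinematics([.5153,.1305,.07],[180,0,w]),robot.inverse_kinematics([.602,.1145,.13],[180,0,w]))
O=[180,0,80]
robot.move_to([.5153,.1305,.2],O)
for n in("side","top"): cv2.imwrite(f"pics/{n}5.png",vision.grab_frame(n)[:,:,::-1])
print(robot.current_time_s(),robot.current_joint_positions())
a=cv2.imread("pics/side5.png")[150:400,200:400]; cv2.imwrite("pics/s5.png",cv2.resize(a,None,fx=2.4,fy=2.4))
```

```text
80 [-24.05959199  23.44307029  10.40416109 101.66523546  -5.01099824
  55.33913452 -21.64291828] [-22.45460811  28.88941666  14.93089983  84.31956044  -7.72652939
  67.79914896 -16.37825977]
-100 [ -60.3848861    37.32025896   64.53385438  102.94077449  -37.37065607
   64.39560332 -173.03484583] [ -50.48036543   42.01422057   64.3969452    85.46208719  -38.32736159
   76.72980659 -173.01541142]
21.7167 [-27.67947904  16.45048149  15.06303686  91.8497896   -4.38291321
  72.25545127 -22.07921865]
```

View pics/s5.png

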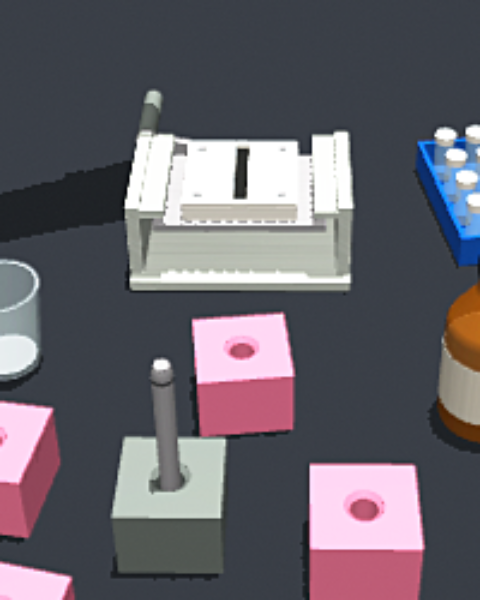

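The probe is back upright in the grey stand, with its top at about px (267,303), and the handle hasn't moved. Next I'll grasp the handle.

Run:
```python
from station import robot, fingers
import numpy as np
f0=np.array(robot.current_contact_force())
print(robot.line_to([.5153,.1305,.0695],[180,0,80],velocity=.08,f_stop=8),robot.current_tool_pos(),robot.current_contact_force()-f0)
fingers.gripper_to(0.0,70); robot.pause(.2)
p=np.array(robot.current_tool_pos()); print(p,robot.current_finger_gap(),robot.current_contact_force()-f0,robot.current_time_s())
ux=np.array([.985,-.172]);M=np.array([.58,-.0136])
x=(p[:2]-M)@ux; print("press x",x,"theta",np.degrees(np.arccos(-x/.095)),"from z",np.degrees(np.arcsin((p[2]+.002-.036)/.095)))
```

```text
False [0.51575065 0.1306102  0.07000207] [-0.43224947 -0.15108533 -0.99171165]
[0.51526144 0.13051775 0.06945385] -0.006284265915278773 [-0.64831172  1.21748779 -0.66586281] 24.2917
press x -0.08855573151628195 theta 21.225052080228618 from z 21.91300989139474
```

Run:
```python
from station import vision
import numpy as np, cv2
for n in("side","top"): cv2.imwrite(f"pics/{n}6.png",vision.grab_frame(n)[:,:,::-1])
a=cv2.imread("pics/side6.png")[100:260,200:360]; b=cv2.imread("pics/top6.png")[190:350,150:310]
cv2.imwrite("pics/s6.png",np.hstack([cv2.resize(x,None,fx=2.5*1,fy=2.5) for x in(a,b)]))
```

```text
(no output)
```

View pics/s6.png

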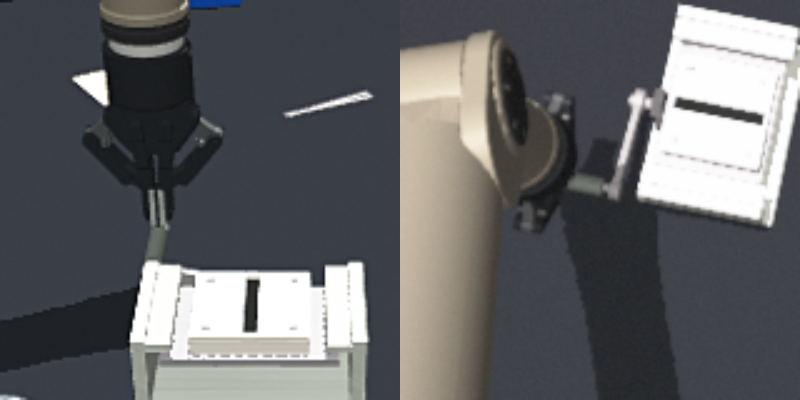

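The side view shows the fingers shut just above the handle. The handle now sits lower than at first, so pressing on the cell made the lever settle. I'll back off, open the gripper and re-measure the handle.

Run:
```python
from station import robot, fingers, vision
import numpy as np, cv2
from h import *
from scipy.optimize import minimize_scalar
robot.line_to([.5153,.1305,.2],velocity=.15); fingers.gripper_to(.7,70)
im=vision.grab_frame("side"); cv2.imwrite("pics/side7.png",im[:,:,::-1])
ux=np.array([.985,-.172,0]);u=np.array([.172,.985,0]);M=np.array([.58,-.0136,0])
def H(t): return M+.13*u-.095*np.cos(t)*ux+np.array([0,0,.036+.095*np.sin(t)])
for f in("side0","side5","side7"):
    a=cv2.imread(f"pics/{f}.png").astype(int); s=a[175:212,254:272]
    # handle: greenish grey (g clearly > r), lit or shaded
    m=((s[...,1]-s[...,2]>3)&(s[...,1]-s[...,0]>3)&(s.sum(2)>150)).astype(np.uint8)
    k,l,st,c=cv2.connectedComponentsWithStats(m); j=1+np.argmax(st[1:,4])
    px=c[j]+[254,175]; rows=(st[j,1]+175,st[j,1]+st[j,3]+174)
    g=minimize_scalar(lambda t:((proj("side",H(t))-px)**2)[1],bounds=(0,.6),method="bounded")
    print(f,st[j,4],px,rows,"theta",g.x,"H",H(g.x),"proj",proj("side",H(g.x)))
print(robot.current_finger_gap(),robot.current_time_s())
```

```text
side0 108 [263.84259259 191.32407407] (np.int32(183), np.int32(199)) theta 0.4009121048057572 H [0.51620499 0.12949433 0.07307454] proj [263.75729121 191.32407565]
side5 107 [262.63551402 195.72897196] (np.int32(188), np.int32(204)) theta 0.26897699955423005 H [0.51214965 0.13020247 0.06124581] proj [262.31342926 195.72897337]
side7 108 [262.61111111 195.68518519] (np.int32(188), np.int32(204)) theta 0.27026858544096233 H [0.51218185 0.13019685 0.06136408] proj [262.32414091 195.68518662]
0.7008477466860328 26.0583
```

Run:
```python
from station import robot
from h import *
print(robot.tip_reach)
for z in (.0525,.0695,.08): print("f6",z,proj("side",[.5153,.1305,z]),proj("top",[.5153,.1305,z]))
print("f2 tip .086",proj("side",[.4889,-.3329,.086]))
a=cv2.imread("pics/side6.png")[165:215,240:290]
b=cv2.imread("pics/side7.png")[165:215,240:290]
cv2.imwrite("pics/z6.png",np.hstack([cv2.resize(x,None,fx=8,fy=8,interpolation=cv2.INTER_NEAREST) for x in(a,b)]))
```

```text
0.017
f6 0.0525 [263.89476535 198.76985659] [217.91108252 260.0055698 ]
f6 0.0695 [263.42996986 192.47730684] [216.48826665 259.22359661]
f6 0.08 [263.13892138 188.53699959] [215.58661975 258.72805554]
f2 tip .086 [269.73828307 334.43231103]
```

View pics/z6.png

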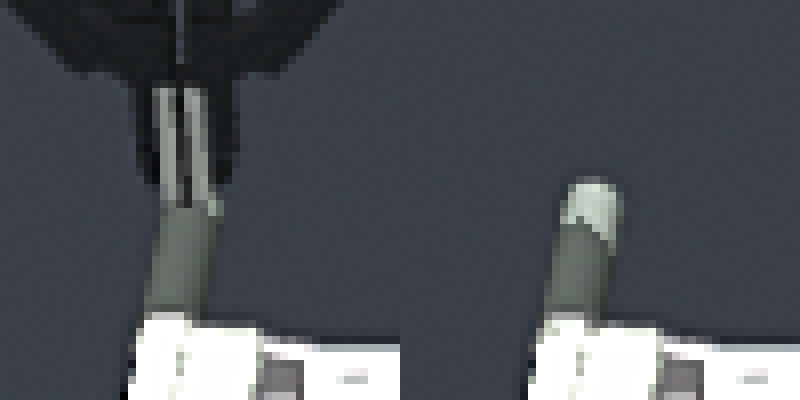

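The picture shows the closed fingertips ending at about row 190, which is z≈0.07. That is some 20 mm higher than the stated tip reach implies, so they closed over empty air above the bar. I'll go about 20 mm lower, with a force guard.

Run:
```python
from station import robot, fingers, vision
import numpy as np, cv2
robot.line_to([.5122,.1302,.15],[180,0,80],velocity=.15)
f0=np.array(robot.current_contact_force())
print(robot.line_to([.5122,.1302,.041],velocity=.07,f_stop=6),robot.current_tool_pos(),robot.current_contact_force()-f0)
fingers.gripper_to(0.0,70); robot.pause(.2)
p=np.array(robot.current_tool_pos()); print(p,robot.current_finger_gap(),robot.current_contact_force()-f0,robot.current_gripper_force(),robot.current_time_s())
ux=np.array([.985,-.172]);M=np.array([.58,-.0136])
x=(p[:2]-M)@ux; print("press x",x,"theta",np.arccos(-x/.095))
cv2.imwrite("pics/side8.png",vision.grab_frame("side")[:,:,::-1])
```

```text
False [0.51265041 0.13030131 0.0414786 ] [ 0.46806794 -0.06306472 -1.00079787]
[0.51143092 0.13036099 0.04081881] 0.17708988815039167 [-2.59258334  0.40477402  0.34245487] 68.40459108352661 28.9167
press x -0.09230183103788332 theta 0.2389026985724054
```

```bash
cat > arc.py <<'E'
from station import robot
import numpy as np
ux=np.array([.985,-.172]);C=np.array([.6021,.1145])  # handle plane above the axle
def tcp(t,zoff): return [*(C-.095*np.cos(t)*ux), .036+.095*np.sin(t)+zoff]
def arc(t0,t1,zoff,n,v=.06):
    for t in np.linspace(t0,t1,n+1)[1:]:
        s=robot.line_to(tcp(t,zoff),velocity=v,f_stop=30)
        p=np.array(robot.current_tool_pos()); x=(p[:2]-C)@ux
        print(round(t,2),s,np.round(p,4),"th_x",round(np.arccos(np.clip(-x/.095,-1,1)),3),np.round(robot.current_contact_force(),1),round(robot.current_finger_gap(),3),round(robot.current_time_s(),1))
        if s: break
E
python3 - <<'E'
from arc import *
arc(.26,.95,-.0195,5)
E
```

```text
0.4 False [0.5154 0.1297 0.0539] th_x 0.385 [-4.5  0.4  2.3] 0.179 29.3
0.54 False [0.5209 0.1288 0.0659] th_x 0.52 [-7.2  1.9  3.7] 0.181 29.7
0.67 False [0.5278 0.1276 0.0768] th_x 0.654 [-7.2  1.5  5.1] 0.174 30.1
0.81 False [0.5361 0.1262 0.0866] th_x 0.787 [-8.6  0.5  5.8] 0.178 30.4
0.95 False [0.5457 0.1245 0.0952] th_x 0.924 [-9.2  1.3  7.8] 0.179 30.8
```

Run:
```python
import numpy as np
from scipy.optimize import least_squares
P=np.array([[.51143,.13036,.04082],[.5154,.1297,.0539],[.5209,.1288,.0659],[.5278,.1276,.0768],[.5361,.1262,.0866],[.5457,.1245,.0952]])
ux=np.array([.985,-.172]);C=np.array([.6021,.1145])
x=(P[:,:2]-C)@ux; z=P[:,2]
f=least_squares(lambda v:np.hypot(x-v[0],z-v[1])-.095,[0,.0165]); print("xc,zc",f.x,"res mm",f.fun*1e3)
g=least_squares(lambda v:np.hypot(x-v[0],z-v[1])-v[2],[0,.0165,.095]); print("free r",g.x,g.fun*1e3)
```

```text
xc,zc [0.0006663  0.01991996] res mm [ 0.03091319 -0.03252911 -0.02059932  0.01215352  0.01572029 -0.00441072]
free r [0.00096912 0.01972653 0.09534964] [ 0.01929878 -0.03015726 -0.0116229   0.02087938  0.01758648 -0.01598448]
```

Run:
```python
import arc
from arc import *
arc.C=C+.0004*ux
arc.arc(.95,1.4,-.0165,4,.04)
```

```text
Traceback (most recent call last):
AttributeError: 'function' object has no attribute 'arc'
```

```bash
sed -i 's/C=np.array(\[.6021,.1145\])/C=np.array([.6025,.11443])/' arc.py
python3 - <<'E'
from arc import *
from scipy.optimize import least_squares
Q=[]
for a,b in ((.95,1.06),(1.06,1.17),(1.17,1.28),(1.28,1.4)):
    arc(a,b,-.0165,1,.04); Q.append(robot.current_tool_pos())
P=np.array([[.51143,.13036,.04082],[.5154,.1297,.0539],[.5209,.1288,.0659],[.5278,.1276,.0768],[.5361,.1262,.0866],[.5457,.1245,.0952]]+[list(q) for q in Q])
x=(P[:,:2]-C)@ux; z=P[:,2]
f=least_squares(lambda v:np.hypot(x-v[0],z-v[1])-.095,[0,.0165]); print("xc,zc",f.x,f.fun*1e3)
print("theta now",np.arctan2(z[-1]-f.x[1],-(x[-1]-f.x[0])))
E
```

```text
1.06 False [0.5572 0.1223 0.1031] th_x 1.066 [-5.4  0.4  2.2] 0.179 31.3
1.17 False [0.5658 0.1209 0.1074] th_x 1.167 [-5.7  0.4  2.5] 0.182 31.7
1.28 False [0.5757 0.1191 0.1111] th_x 1.28 [-5.1  0.7  2.4] 0.174 32.1
1.4 False [0.5869 0.1171 0.1138] th_x 1.404 [-4.9  1.5  2.6] 0.183 32.5
xc,zc [0.00038185 0.02014333] [ 0.10071663  0.00142406 -0.0219986  -0.02383893 -0.05409797 -0.10697243
  0.04275543  0.01851597  0.01990056  0.05228327]
theta now 1.3998519219470125
```

Run:
```python
from arc import *
from station import vision
import cv2
from h import proj
arc(1.4,1.571,-.0162,2,.03)
robot.pause(.3); p=np.array(robot.current_tool_pos()); print(p,"x-xc mm",((p[:2]-C)@ux-.0004)*1e3,robot.current_contact_force(),robot.current_time_s())
for n in("side","top"): cv2.imwrite(f"pics/{n}9.png",vision.grab_frame(n)[:,:,::-1])
a=cv2.imread("pics/side9.png")[120:370,190:350]; b=cv2.imread("pics/top9.png")[150:400,150:310]
cv2.imwrite("pics/s9.png",np.hstack([cv2.resize(x,None,fx=2.4,fy=2.4) for x in(a,b)]))
```

```text
1.49 False [0.5945 0.1158 0.1148] th_x 1.486 [-5.   1.2  1.8] 0.176 32.9
1.57 False [0.6026 0.1143 0.1152] th_x 1.572 [-5.1  0.9  1.8] 0.175 33.4
[0.60264104 0.1143818  0.11519254] x-xc mm -0.25278840258134616 [-4.43169511  1.14622007  3.46151451] 33.6583
```

View pics/s9.png

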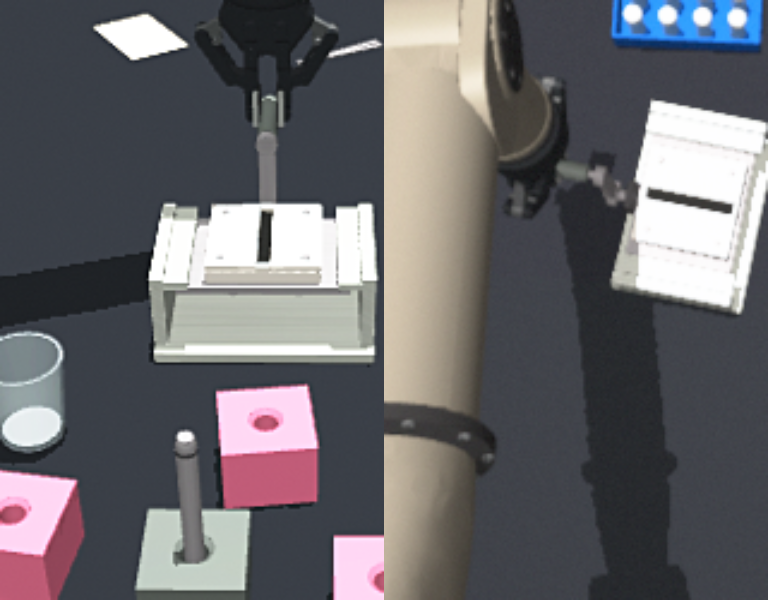

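The lever stands straight up, held between the fingers at side px ~(301,165). The cell is lifted, the probe stands in its stand, and the beaker and tray haven't moved.

```bash
python3 -c "
from station import workorder
print(workorder.close_job())"
```

```text
the job is handed in; nothing more can be done
None
```

The job is handed in at about 34 s: I drew the probe along the channel floor, stood it back in its stand and let go, and the lever is straight up with the gripper still holding the handle; the light probe pressure made the lever settle about 0.13 rad during the draw, and my first grasp at the handle closed on air before the second one held.

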